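# Lock a lino block in its chase with the quoin key

## Robot

A 6-joint arm with a two-finger parallel gripper is mounted at the origin on a cart in front of the work surface, level with it; the furniture and walls round the work are solid. World frame = base frame: x ahead of the robot, y to its left, z up, the work surface at z = 0. Lengths are in mm, angles in rad, forces in N, time in s.
With the tool pointing down it reaches from about 350 to 775 mm from the base axis. Payload 7.3 kg.
Tool frame: the origin (TCP) lies on the front face of the gripper's body, between the roots of the fingers; the fingertips stand 66 mm ahead of it and the grasp point (between the pads) lies 47 mm ahead of it (bot.tip_extent is the distance from the TCP to the fingertips, in mm); z points along the fingers, y is the line along which they close (so a half turn about z gives the same grasp; the last joint's range is limited). The gripper opens to 92 mm and grips with 3 to 60 N. Pads are 19 mm wide; open, the fingers measure 130 mm over their backs; the gripper's body (75 mm by 190 mm) begins 47 mm behind the grasp point.
Start: joints at [-1.351, 0.342, 1.524, -0, 1.275, -0.146], TCP at [187.812, -490.27, 292.241] pointing down, gripper open.
Joint ranges: [-2.53, 2.53], [-0.77, 2.02], [0.04, 2.7], [-1, 4.14], [0.28, 2.66], [-3.11, 3.11]. Speed limits (rad/s): [2.57, 2.57, 3.14, 3.14, 3.14, 3.14].

## Interface

Orientations are given as [roll, pitch, yaw] about the fixed x, y, z axes, in that order (R = Rz(yaw) Ry(pitch) Rx(roll)).
In Python, from plant import readout, viewer, order, bot gives the robot as it stands.
- The arm moves only by the shell command python3 -m creep 'ROWS'. ROWS is text: rows parted by semicolons, each of 7 numbers parted by spaces: the shift along the world's x, y, z in m, then the turn, a rotation vector about the world's x, y, z in rad, then the opening in per cent of the stroke, from 0 (shut) to 100 (fully open). A call has 1 to 8 rows; each row shifts and turns the commanded pose from where the row before left it; what a row does not reach is not made up. A row lasts 1/12 s, in which the tool goes at most 41.7 mm and 7.16 degrees, less where a joint would pass 70% of its speed; a pose out of reach is approached as far as the arm can. A call is refused whole if a number of a shift passes 0.0417 or a number of a turn 0.125, either way. A call with a gripper value outside its range is refused whole. The fingers move at their own pace and stop on an object; the grip force is fixed at half the most. Time passes only in rows, so rows that do not move let the fingers close. It gives the time, the measured TCP pose, the force, the opening and the grip force at its end, in the units of the state.
- readout.get_obs(): the state, without advancing time (a new reading comes with each control period).
- viewer.capture(name): name is "side" or "top" or "wrist"; returns the picture (480x640x3 uint8, red, green, blue); there is no depth.
- viewer.camera_info(name): a dict with "fx", "fy", "cx", "cy" (pixels), "origin" and "rotation" of the camera in the world. Camera axes: x right, y up, looking along -z (the intrinsics and any distortion apply to the point x, -y, -z); pixel columns grow to the right and rows downward; lengths in mm; the calibration is good to about 2 mm. The wrist camera is an equidistant fisheye: a pixel r from the principal point sees the ray r / f radians off the axis. A picture is of the moment at which its call begins: read the wrist's pose just before it. camera_info takes no time and is no camera call; for the wrist camera it gives the pose at the moment of the call.
- order.close_job(): hands the job in; it is judged then, once.
The state is a dict: "time": time; "joint_positions": joint angles; "dq": joint speeds; "tau": joint torques, N m; "tool_pos": TCP position; "tcp_rot": TCP orientation; "contact_force": force on the tool from outside, world axes, zero at the start; "moment": the same for the moment, N m; "grip_width": finger opening in mm; "finger_force": force on a finger pad.
Only numpy, scipy, OpenCV 4.12 (cv2) and the standard library are available. Lean on these libraries where they do the work, as an engineer would, in place of code of your own. Each camera call takes 0.05 s, during which the arm holds its last target. There are 200 camera calls.

## Task

Lock the lino block up in the iron chase: take the T-handled key out of its wooden key block, set its flat tang in the socket of the lock-up bar and turn it under light pressure until the flats find the slot and it drops fully home, then turn it clockwise to the red marks so that the pressure bar grips the block. Then draw the key out and stand it back in its key block, fully down. Never force the key, and leave the tools and tins lying about undisturbed.

Things in the scene. Friction and masses are not known exactly. Their poses are not given: they have to be found in the camera images.
- chase: Fixed iron printing chase lying on the table, 200 mm (x) by 240 mm (y); origin at the centre of its underside, z up. Frame 22 mm high, 3 mm bed plate, wooden strips 19 mm high. At its -x side (nearer the robot) the dark green lock-up bar, 40 x 132 mm, top at z = 24 mm, with the socket; +x runs from there to the lino block. The cam turns in the bar and counts as part of the chase.
- socket (a point): Centre of the round mouth in the lock-up bar's top, 24 mm above the table; axes as the chase, they do not turn with the cam. Mouth 29 mm wide, 5 mm deep, 1.5 mm chamfer. Under it turns the cam with a straight through slot 11 mm wide, 13 mm deep; its lands bear the tang until the tang is within about 0.1 rad of the slot. Over about 15 N pressed on the lands may drag the cam along; 35 N breaks it.
- white_mark (a point): One of two white marks on the bar's top, 19.5 mm from the socket's axis: slot direction with the cam off, yaw +0.85 rad from the chase's x. The cam's angle is not measured: the slot starts anywhere from yaw +0.85 to -0.25 rad from the chase's x (a half turn is the same slot).
- red_mark (a point): One of two red marks on the bar's top, 19.5 mm from the socket's axis: slot direction when locked, yaw -0.85 rad from the chase's x. Turning clockwise from above (yaw decreasing) locks; it takes about 0.2 N m, the cam has a dead stop at -0.87 and stays where it is left. The tang has about 0.1 rad of play in the slot, so the cam lags the key by as much.
- pressure_bar: Loose aluminium bar, 11 x 118 x 16.5 mm, lying along the chase's y between the lock-up bar's two brass plungers and the lino block; origin at the centre of its underside. The cam drives the sprung plungers along the chase's +x, 2.5 mm per rad; they take up the play of bar and block by about 1.4 rad of cam, then press with about 14 N at the red marks.
- lino_block: Loose lino block, 88 (x) x 120 (y) x 20 mm, plywood with a dark brown lino face and a cut leaf; origin at the centre of its underside. It lies flat on the chase's bed plate with under 1 mm of play along x.
- key_block: Beech block fixed on the table, 64 (x) x 90 (y) x 34 mm high, with one large hole in the middle of its top for the key and four small ones; origin at the centre of its underside.
- rest_hole (a point): Centre of the mouth of the key block's large round hole, 34 mm above the table: 31 mm wide, 24 mm deep. The key's collar rests on the block's top, the tip then being 18 mm down the hole.
- quoin_key: Loose steel T-handled key, 100 mm tall, about 0.2 kg, standing in the key block; origin at the middle of its lower end, z up the shaft. From below: flat tang (18 mm), collar 36 mm wide at z = 18 to 22 mm, round shaft 14 mm thick, T-bar. Fully home, the collar rests on the lock-up bar's top. A half turn about z gives the same key.
- key_grip (a point): Middle of the T-bar, 92 mm above the key's tip; axes as the key. The T-bar runs along the key's x, the same way as the tang is wide: flat-sided, 14 mm wide, 15 mm high, 56 mm long between its red end grips, 104 mm over all.
- key_tip (a point): Middle of the tang's lower end; axes as the key. The tang is 24 mm along the key's x and 9 mm along its y; square-ended, without a lead-in.
- brayer: Ink roller with a red handle lying on the table, a bystander.
- dabber_2: Small grey cloth ink dabber, 38 mm wide, a bystander.
- gouge_1: Lino gouge with a red handle, 167 mm long, a bystander.
- gouge_2: Lino gouge with a wooden handle, 167 mm long, a bystander.
- ink_tin_1: Black ink tin, 71 mm wide, 38 mm high, a bystander.

How it is judged:
By the outcome, as a careful person would: the job done as asked, in the order asked, and still so for the second after the job is handed in, with the robot touching nothing.
It also fails if it takes over 67 s, if anything falls off the work surface, if the arm or the gripper's body presses on something with over 40 N, if the wrist force passes 120 N, or if a joint passes its speed limit or range.

## Working session

There is one attempt and no reset: what is moved stays moved. The work goes in short steps, Python scripts to look and compute and a shell command to move; the robot and the scene stay as the last step left them, time stands still between calls to the robot, and variables do not carry over. Pictures are saved under pics/ and viewed, at most 10 in all, crops included, and the job is handed in when it is done.

```bash
mkdir -p pics; ls
python3 - <<'E'
from plant import readout, viewer, order, bot
import cv2,numpy as np
o=readout.get_obs(); print(o)
for n in ("top","side"):
    im=viewer.capture(n); cv2.imwrite(f"pics/{n}0.png",im[:,:,::-1]); i=viewer.camera_info(n); print(n,i)
print(viewer.camera_info("wrist"))
E
```

```text
pics
{'time': 0.0, 'joint_positions': array([-1.35095915e+00,  3.42706667e-01,  1.52499056e+00, -3.20877738e-06,
        1.27538593e+00, -1.45998580e-01]), 'dq': array([4.73088836e-05, 2.05990624e-03, 1.01179202e-03, 1.21981213e-03,
       7.31985863e-05, 2.19938701e-04]), 'tau': array([-2.00784125e-03, -4.31250823e+01, -2.44222015e+01,  7.15545123e-02,
        5.58232516e-02, -1.10853248e-04]), 'tool_pos': array([ 187.76396554, -489.95949693,  291.56245195]), 'tcp_rot': array([-3.14011757e+00, -2.13802656e-04,  3.65836533e-01]), 'contact_force': array([-0.5943303 , -0.1820951 ,  0.13839493]), 'moment': array([-0.00444967,  0.00736277, -0.02477313]), 'finger_force': 0.0, 'grip_width': 92.15684298534332}
top {'fx': 589.399058611913, 'fy': 589.399058611913, 'cx': 314.05842974677637, 'cy': 236.52480883500158, 'origin': array([ 442.54203801, -186.28407938, 1495.34546116]), 'rotation': array([ 0.07647616,  0.01305644, -1.58107854])}
side {'fx': 498.2691762307747, 'fy': 498.2691762307747, 'cx': 314.30216126554524, 'cy': 237.28888130961937, 'origin': array([ -113.15099318, -1147.15389155,   856.854663  ]), 'rotation': array([ 1.00385968, -0.02022402, -0.58733872])}
{'fx': 371.64829954431775, 'fy': 371.64829954431775, 'cx': 320.41458377246573, 'cy': 241.47685002320048, 'origin': array([ 259.66886248, -462.13328367,  384.32602134]), 'rotation': array([-2.93731428e-01,  4.05334208e-04, -1.20553168e+00])}
```

View pics/top0.png

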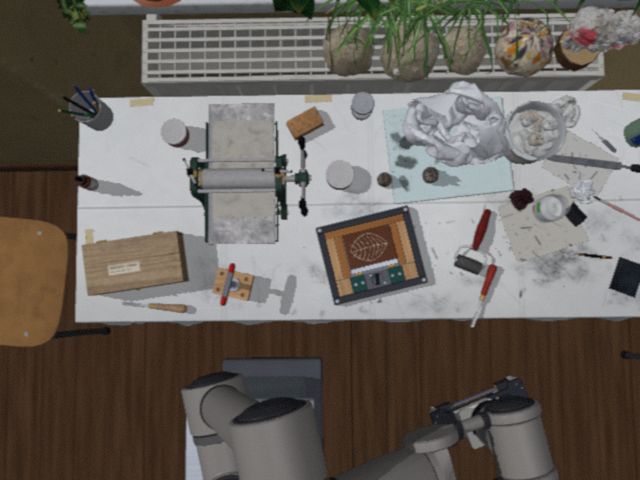

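View pics/side0.png

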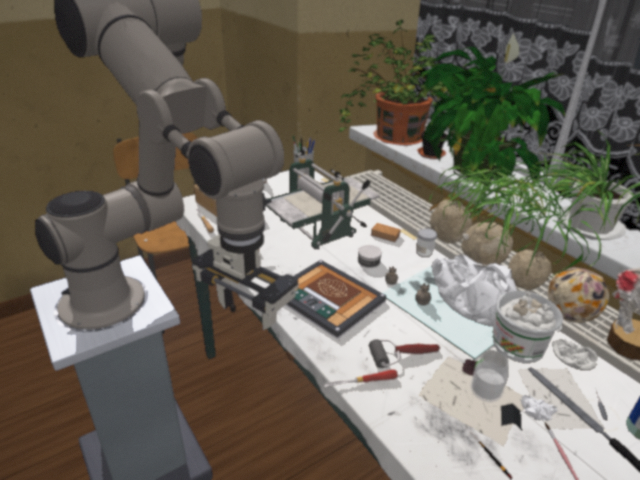

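Top view: the chase is at about (371,256) with the socket near (377,279), and the key block is at about (233,285) with the T-bar running nearly vertically in the image. The side view shows the chase, but the arm hides the key block.

```bash
cat > h.py <<'E'
import numpy as np, cv2
from scipy.spatial.transform import Rotation as R
from plant import readout, viewer, bot
def ray(info,uv,fish):
    x=(uv[0]-info["cx"])/info["fx"]; y=(uv[1]-info["cy"])/info["fy"]
    if fish:
        t=np.hypot(x,y); s=np.sin(t)/t if t>0 else 1; d=np.array([x*s,-y*s,-np.cos(t)])
    else: d=np.array([x,-y,-1.])
    return R.from_euler("xyz",info["rotation"]).apply(d)
def at(info,uv,z,fish=False):
    d=ray(info,uv,fish); o=info["origin"]; return o+d*(z-o[2])/d[2]
def proj(info,p,fish=True):
    c=R.from_euler("xyz",info["rotation"]).inv().apply(np.asarray(p,float)-info["origin"])
    v=np.array([c[0],-c[1]]); r=np.hypot(*v)
    v=v/r*np.arctan2(r,-c[2]) if fish else v/-c[2]
    return np.array([info["cx"]+v[0]*info["fx"],info["cy"]+v[1]*info["fy"]])
def rect(info,c,w,h,yaw,px,fish=True,img=None):
    "orthographic view of plane z=c[2], px pixels/mm; yaw = world yaw of image right"
    W,H=int(w*px),int(h*px)
    e1=np.array([np.cos(yaw),np.sin(yaw),0]); e2=np.array([-e1[1],e1[0],0])
    m=np.zeros((H,W,2),np.float32)
    for r in range(H):
        for q in range(W): m[r,q]=proj(info,np.array(c)+e1*(q-W/2)/px-e2*(r-H/2)/px,fish)
    return cv2.remap(img,m[...,0],m[...,1],cv2.INTER_LINEAR)
E
python3 - <<'E'
from h import *
i=viewer.camera_info("top")
f=lambda n,u,v,z:print(n,at(i,(u,v),z).round(0))
f("socket",377,279,24); f("barL",354,284,24); f("barR",401,274,24)
f("chase TL",318,228,22);f("TR",409,208,22);f("BR",427,283,22);f("BL",336,303,22)
f("Tend",231,264,108);f("Tend2",225,303,108);f("block TL",217,267,34);f("TR",255,270,34);f("BR",250,301,34);f("BL",212,298,34)
E
python3 - <<'E'
import cv2
im=cv2.imread("pics/top0.png")
a=cv2.resize(im[245:315,195:295],None,fx=6,fy=6,interpolation=cv2.INTER_CUBIC)
cv2.imwrite("pics/c0.png",a)
E
```

```text
socket [ 448. -324.   24.]
barL [ 436. -266.   24.]
barR [ 460. -383.   24.]
chase TL [ 577. -178.   22.]
TR [ 625. -407.   22.]
BR [ 437. -448.   22.]
BL [ 389. -221.   22.]
Tend [486.  27. 108.]
Tend2 [395.  41. 108.]
block TL [482.  73.  34.]
TR [473. -21.  34.]
BR [397.  -9.  34.]
BL [405.  86.  34.]
```

View pics/c0.png

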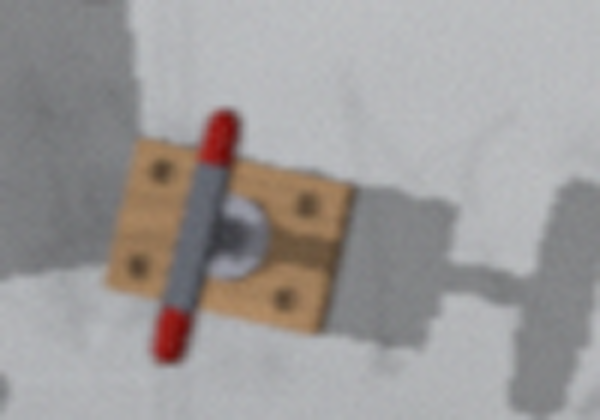

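```bash
python3 -m creep '0.0245 0.019 -0.0065 0 0 -0.02 100;0.0245 0.019 -0.0065 0 0 -0.02 100;0.0245 0.019 -0.0065 0 0 -0.02 100;0.0245 0.019 -0.0065 0 0 -0.02 100;0.0245 0.019 -0.0065 0 0 -0.02 100;0.0245 0.019 -0.0065 0 0 -0.02 100;0.0245 0.019 -0.0065 0 0 -0.02 100;0.0245 0.019 -0.0065 0 0 -0.02 100'
python3 -m creep '0 0 0 0 0 0 100;0 0 0 0 0 0 100'
python3 - <<'E'
from h import *
i=viewer.camera_info("wrist"); im=viewer.capture("wrist"); np.save("w1.npy",im); import pickle; pickle.dump(i,open("w1.pkl","wb"))
t=viewer.camera_info("top")
for n,uv,z in [("Ta",(232.5,264.2),108),("Tb",(223,304.7),108),("b1",(217.8,268),34),("b2",(254.2,275.8),34),("b3",(249.2,300.5),34),("b4",(212.8,292.8),34)]: print(n,at(t,uv,z).round(0))
cv2.imwrite("pics/w1.png",im[:,:,::-1])
r=rect(i,(450,-324,24),100,160,0.21-np.pi/2,5,True,np.ascontiguousarray(im[:,:,::-1]))
cv2.imwrite("pics/w1r.png",np.rot90(r)) if 0 else cv2.imwrite("pics/w1r.png",rect(i,(450,-324,24),160,110,0.21-np.pi/2,5,True,np.ascontiguousarray(im[:,:,::-1])))
E
```

```text
time: 0.77
tool_pos: [384.7, -337.0, 239.7]
tcp_rot: [-3.141, 0.0, 0.205]
contact_force: [0.6, 0.0, -0.8]
grip_width: 92.0
finger_force: 0.0
time: 0.93
tool_pos: [384.5, -337.1, 239.6]
tcp_rot: [-3.14, 0.001, 0.209]
contact_force: [-0.0, -0.9, 0.6]
grip_width: 92.0
finger_force: 0.0
Ta [486.  24. 108.]
Tb [391.  46. 108.]
b1 [479.  71.  34.]
b2 [459. -19.  34.]
b3 [398.  -7.  34.]
b4 [418.  84.  34.]
```

View pics/w1r.png

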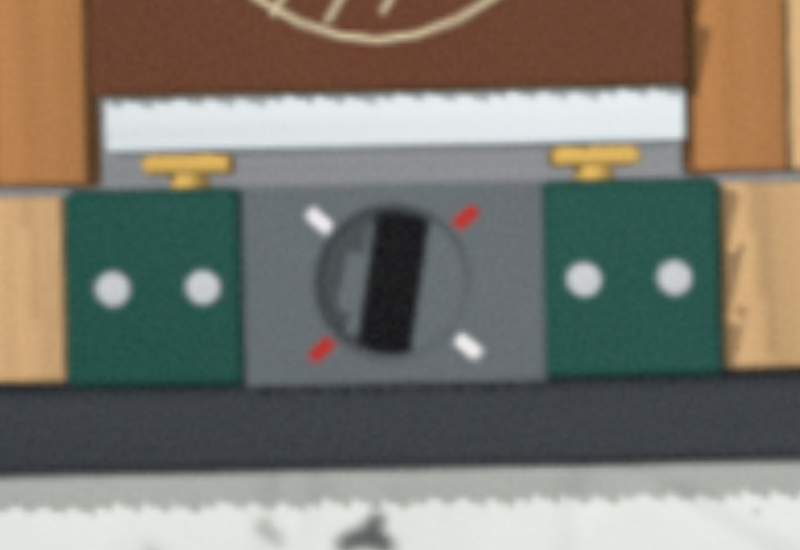

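The rectified wrist view (5 px/mm) shows the mouth and marks centred at about (393.5,282), which puts the socket at about (448.5,-323). The marks give a chase yaw of about 0.229. The slot runs from (386,350) to (402,212), so its world yaw is about 0.10. Next I look at the key.

```bash
python3 -m creep '0 0.032 0 0 0 -0.0364 100;0 0.032 0 0 0 -0.0364 100;0 0.032 0 0 0 -0.0364 100;0 0.032 0 0 0 -0.0364 100;0 0.032 0 0 0 -0.0364 100;0 0.032 0 0 0 -0.0364 100'
python3 -m creep '0 0.032 0 0 0 -0.0364 100;0 0.032 0 0 0 -0.0364 100;0 0.032 0 0 0 -0.0364 100;0 0.032 0 0 0 -0.0364 100;0 0.032 0 0 0 -0.0364 100;0 0.032 0 0 0 -0.0364 100;0 0 0 0 0 0 100;0 0 0 0 0 0 100'
python3 - <<'E'
from h import *
i=viewer.camera_info("wrist"); im=np.ascontiguousarray(viewer.capture("wrist")[:,:,::-1])
y=-0.228-np.pi/2
a=rect(i,(438,35,115.5),100,130,y,4,True,im); b=rect(i,(438,35,34),100,130,y,4,True,im)
cv2.imwrite("pics/w2.png",np.hstack([a,b]))
E
```

```text
time: 1.48
tool_pos: [383.0, -146.1, 240.5]
tcp_rot: [3.141, -0.0, -0.017]
contact_force: [1.1, -0.1, -0.9]
grip_width: 91.6
finger_force: 0.0
time: 2.15
tool_pos: [383.8, 46.0, 240.6]
tcp_rot: [3.141, -0.001, -0.228]
contact_force: [-0.9, -0.2, -0.0]
grip_width: 91.8
finger_force: 0.0
```

View pics/w2.png

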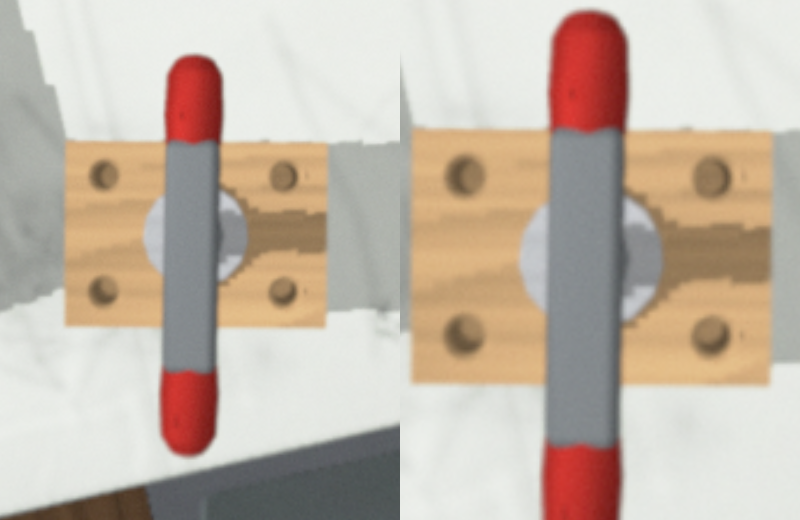

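The key T-bar centre and the block centre agree at about (439.3,37.1). The bar yaw is about -0.243, and the block measures 89.5 x 63.5 mm as expected. Next I grasp the key.

```bash
python3 -m creep '0.0185 -0.003 0 0 0 -0.015 100;0.0185 -0.003 0 0 0 0 100;0.0185 -0.003 0 0 0 0 100;0 0 -0.03 0 0 0 60;0 0 -0.03 0 0 0 60;0 0 -0.02 0 0 0 60;0 0 -0.0055 0 0 0 60;0 0 0 0 0 0 60'
python3 -m creep '0 0 0 0 0 0 30;0 0 0 0 0 0 0;0 0 0 0 0 0 0;0 0 0 0 0 0 0;0 0 0 0 0 0 0;0 0 0 0 0 0 0;0 0 0 0 0 0 0;0 0 0 0 0 0 0'
```

```text
time: 2.87
tool_pos: [438.8, 35.2, 153.7]
tcp_rot: [3.141, 0.003, -0.248]
contact_force: [0.6, 0.1, 0.6]
grip_width: 63.1
finger_force: 0.0
time: 3.53
tool_pos: [439.3, 36.9, 154.8]
tcp_rot: [-3.142, -0.0, -0.246]
contact_force: [0.3, -0.5, 1.2]
grip_width: 13.6
finger_force: 30.0
```

```bash
python3 -m creep '0 0 0.01 0 0 0 0;0 0 0.02 0 0 0 0;0 0 0.02 0 0 0 0;0.0008 -0.03 0 0 0 0.047 0;0.0008 -0.03 0 0 0 0.047 0;0.0008 -0.03 0 0 0 0.047 0;0.0008 -0.03 0 0 0 0.047 0;0.0008 -0.03 0 0 0 0.047 0'
python3 -m creep '0.0008 -0.03 0 0 0 0.047 0;0.0008 -0.03 0 0 0 0.047 0;0.0008 -0.03 0 0 0 0.047 0;0.0008 -0.03 0 0 0 0.047 0;0.0008 -0.03 0 0 0 0.047 0;0.0008 -0.03 0 0 0 0.047 0;0.0004 -0.03 -0.015 0 0 0.047 0;0 0 -0.015 0 0 0 0'
python3 -m creep '0 0 0 0 0 0 0;0 0 0 0 0 0 0;0 0 0 0 0 0 0;0 0 0 0 0 0 0'
python3 - <<'E'
from h import *
print(readout.get_obs())
i=viewer.camera_info("wrist"); im=np.ascontiguousarray(viewer.capture("wrist")[:,:,::-1])
cv2.imwrite("pics/w3.png",rect(i,(448.5,-323,24),120,110,0.229-np.pi/2,5,True,im))
E
```

```text
time: 4.2
tool_pos: [442.8, -114.4, 204.4]
tcp_rot: [-3.141, 0.001, -0.008]
contact_force: [0.8, -0.3, -2.9]
grip_width: 13.7
finger_force: 30.0
time: 4.87
tool_pos: [448.7, -328.8, 174.7]
tcp_rot: [3.136, -0.001, 0.317]
contact_force: [-0.9, 0.3, -2.3]
grip_width: 13.7
finger_force: 30.0
time: 5.2
tool_pos: [449.0, -322.6, 175.6]
tcp_rot: [3.141, -0.001, 0.319]
contact_force: [-0.2, 0.4, -2.5]
grip_width: 13.5
finger_force: 30.0
{'time': 5.2, 'joint_positions': array([-7.61724109e-01,  5.09331631e-01,  1.60672642e+00,  4.71556129e-05,
        1.02442797e+00,  4.89985593e-01]), 'dq': array([ 0.001746  , -0.00353132, -0.00481107, -0.00101203, -0.00203328,
       -0.0024069 ]), 'tau': array([-2.94302059e-01, -4.89205956e+01, -2.15936458e+01,  6.41641533e-02,
        1.14419230e-02,  4.24371392e-03]), 'tool_pos': array([ 448.95995043, -322.59998822,  175.63392489]), 'tcp_rot': array([ 3.14063520e+00, -5.56368948e-04,  3.19062412e-01]), 'contact_force': array([-0.16924714,  0.36989804, -2.45664342]), 'moment': array([-0.06795129, -0.05327948,  0.00842595]), 'finger_force': 29.99927314929664, 'grip_width': 13.463171793844893}
```

View pics/w3.png

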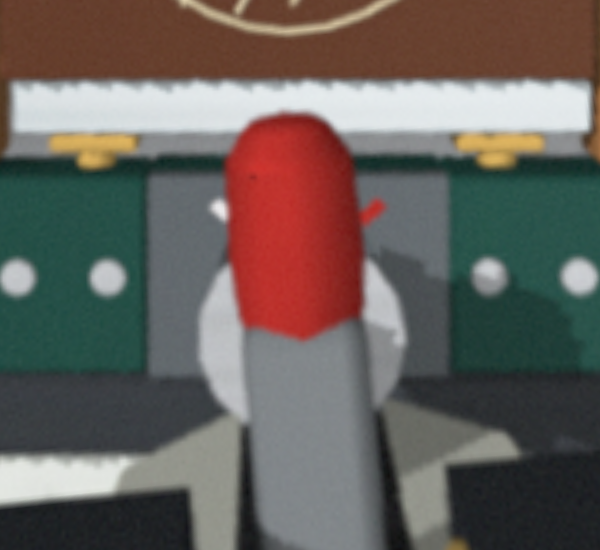

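The screws and marks put the socket at about (448.2,-322.6), so the key is centred within 1 mm. I go down into the mouth and feel for the lands.

```bash
python3 -m creep '-0.0006 0 -0.005 0 0 0 0;0 0 -0.005 0 0 0 0;0 0 -0.004 0 0 0 0;0 0 0 0 0 0 0;0 0 0 0 0 0 0'
python3 -m creep '0 0 -0.001 0 0 0 0;0 0 -0.001 0 0 0 0;0 0 0 0 0 0 0;0 0 0 0 0 0 0'
```

```text
time: 5.67
tool_pos: [447.8, -323.0, 160.3]
tcp_rot: [-3.141, 0.0, 0.318]
contact_force: [-0.1, -0.8, -2.7]
grip_width: 13.8
finger_force: 30.0
time: 6.0
tool_pos: [447.9, -323.3, 158.7]
tcp_rot: [3.141, 0.0, 0.318]
contact_force: [0.6, 0.2, -3.0]
grip_width: 13.5
finger_force: 30.0
```

```bash
python3 -m creep '0.0002 0.0003 -0.0005 0 0 0 0;0 0 0 0 0 0 0;0 0 0 0 0 0 0'
python3 -m creep '0 0 -0.0005 0 0 0 0;0 0 0 0 0 0 0;0 0 0 0 0 0 0'
python3 -c "
from h import *; o=readout.get_obs(); print(o['contact_force'],o['moment'],o['tool_pos'])"
```

```text
time: 6.25
tool_pos: [448.1, -323.0, 158.3]
tcp_rot: [3.141, -0.0, 0.318]
contact_force: [0.4, 0.5, -1.7]
grip_width: 13.9
finger_force: 30.0
time: 6.5
tool_pos: [448.1, -323.0, 157.8]
tcp_rot: [3.141, -0.0, 0.318]
contact_force: [-0.2, -0.8, -2.1]
grip_width: 13.6
finger_force: 30.0
[-0.23471663 -0.78338618 -2.14049886] [-0.02751016  0.00522908  0.00959445] [ 448.14543163 -322.98808451  157.78962682]
```

```bash
for k in 1; do python3 -m creep '0 0 -0.0004 0 0 0 0;0 0 0 0 0 0 0;0 0 0 0 0 0 0' | grep -E "tool|cont"; done
python3 -m creep '0 0 -0.0004 0 0 0 0;0 0 0 0 0 0 0;0 0 0 0 0 0 0' | grep -E "tool|cont"
```

```text
tool_pos: [448.2, -323.1, 157.6]
contact_force: [0.1, -0.1, 1.4]
tool_pos: [448.3, -323.1, 157.4]
contact_force: [-1.0, 0.5, 3.9]
```

Contact with the lands at about 6 N. Now I turn clockwise under light pressure.

```bash
python3 -m creep '0 0 0 0 0 -0.02 0;0 0 0 0 0 -0.02 0;0 0 0 0 0 0 0' | grep -E "tool|cont|rot"
python3 -m creep '0 0 0 0 0 -0.02 0;0 0 0 0 0 -0.02 0;0 0 0 0 0 0 0' | grep -E "tool|cont|rot"
python3 -m creep '0 0 0 0 0 -0.02 0;0 0 0 0 0 -0.02 0;0 0 0 0 0 0 0' | grep -E "tool|cont|rot"
```

```text
tool_pos: [448.3, -323.1, 157.3]
tcp_rot: [3.141, -0.0, 0.277]
contact_force: [-0.6, 0.1, 5.1]
tool_pos: [448.2, -323.1, 157.0]
tcp_rot: [3.141, -0.0, 0.237]
contact_force: [0.9, 0.8, 4.7]
tool_pos: [448.0, -322.8, 156.8]
tcp_rot: [-3.141, 0.0, 0.196]
contact_force: [-0.4, -0.4, 3.3]
```

```bash
python3 -m creep '0 0 0 0 0 -0.02 0;0 0 0 0 0 -0.02 0;0 0 0 0 0 0 0' | grep -E "tool|cont|rot"
python3 -m creep '0 0 0 0 0 -0.02 0;0 0 0 0 0 -0.02 0;0 0 0 0 0 0 0' | grep -E "tool|cont|rot"
```

```text
tool_pos: [447.9, -322.9, 156.3]
tcp_rot: [-3.141, 0.001, 0.156]
contact_force: [0.3, -1.2, -2.5]
tool_pos: [447.9, -322.7, 156.5]
tcp_rot: [-3.141, 0.001, 0.116]
contact_force: [-0.6, -0.7, -2.2]
```

The force has gone back to the key's weight alone, so the flats have found the slot. I lower the key gently.

```bash
python3 -m creep '0 0 -0.001 0 0 -0.01 0;0 0 -0.001 0 0 0 0;0 0 0 0 0 0 0' | grep -E "tool|cont|rot"
python3 -m creep '0 0 -0.001 0 0 0 0;0 0 -0.001 0 0 0 0;0 0 0 0 0 0 0' | grep -E "tool|cont|rot"
python3 -m creep '0 0 -0.001 0 0 0 0;0 0 -0.001 0 0 0 0;0 0 0 0 0 0 0' | grep -E "tool|cont|rot"
```

```text
tool_pos: [448.0, -322.8, 154.6]
tcp_rot: [-3.141, 0.0, 0.108]
contact_force: [0.0, -0.5, -1.9]
tool_pos: [448.0, -322.9, 152.7]
tcp_rot: [-3.141, 0.0, 0.108]
contact_force: [0.5, 0.0, -2.2]
tool_pos: [448.0, -322.9, 150.7]
tcp_rot: [-3.141, 0.0, 0.108]
contact_force: [-0.7, 0.5, -2.7]
```

```bash
python3 -m creep '0 0 -0.001 0 0 0 0;0 0 -0.001 0 0 0 0;0 0 -0.001 0 0 0 0;0 0 -0.001 0 0 0 0;0 0 0 0 0 0 0' | grep -E "tool|cont|rot"
python3 -m creep '0 0 -0.001 0 0 0 0;0 0 -0.0005 0 0 0 0;0 0 0 0 0 0 0;0 0 0 0 0 0 0' | grep -E "tool|cont|rot"
python3 -m creep '0 0 -0.0005 0 0 0 0;0 0 0 0 0 0 0;0 0 0 0 0 0 0' | grep -E "tool|cont|rot"
```

```text
tool_pos: [448.0, -322.9, 146.7]
tcp_rot: [-3.141, 0.0, 0.108]
contact_force: [0.3, 0.6, -2.2]
tool_pos: [448.1, -323.0, 145.4]
tcp_rot: [3.142, 0.0, 0.108]
contact_force: [-0.2, -0.2, -1.7]
tool_pos: [448.1, -323.0, 144.9]
tcp_rot: [3.141, 0.0, 0.108]
contact_force: [0.2, 0.5, -2.5]
```

```bash
python3 -m creep '0 0 -0.0005 0 0 0 0;0 0 0 0 0 0 0;0 0 0 0 0 0 0' | grep -E "tool|cont|rot"
python3 -m creep '0 0 -0.0003 0 0 0 0;0 0 0 0 0 0 0;0 0 0 0 0 0 0' | grep -E "tool|cont|rot"
```

```text
tool_pos: [448.2, -323.0, 144.9]
tcp_rot: [3.141, -0.0, 0.108]
contact_force: [-1.9, 1.4, 3.5]
tool_pos: [448.2, -323.0, 144.9]
tcp_rot: [3.141, -0.0, 0.108]
contact_force: [-2.1, 1.8, 6.1]
```

The collar is seated at TCP z = 144.9, which matches fully home. Now I turn clockwise.

```bash
q(){ grep -E "tool|cont|rot"; python3 -c "
from plant import readout; print(readout.get_obs()['moment'].round(2))"; }
python3 -m creep '0 0 0.0004 0 0 -0.03 0;0 0 0 0 0 -0.03 0;0 0 0 0 0 -0.03 0;0 0 0 0 0 -0.03 0;0 0 0 0 0 -0.03 0;0 0 0 0 0 -0.03 0;0 0 0 0 0 0 0' | q
python3 -m creep '0 0 0 0 0 -0.03 0;0 0 0 0 0 -0.03 0;0 0 0 0 0 -0.03 0;0 0 0 0 0 -0.03 0;0 0 0 0 0 -0.03 0;0 0 0 0 0 -0.03 0;0 0 0 0 0 0 0' | q
```

```text
tool_pos: [448.7, -323.0, 144.9]
tcp_rot: [3.141, -0.001, -0.073]
contact_force: [0.6, 3.0, 2.9]
[ 0.4  -0.28  0.16]
tool_pos: [448.6, -322.9, 144.9]
tcp_rot: [3.141, -0.001, -0.252]
contact_force: [2.3, 1.9, 3.2]
[ 0.53 -0.35  0.16]
```

```bash
q(){ grep -E "tool|cont|rot"; python3 -c "
from plant import readout; print(readout.get_obs()['moment'].round(2))"; }
python3 -m creep '0 0 0 0 0 -0.03 0;0 0 0 0 0 -0.03 0;0 0 0 0 0 -0.03 0;0 0 0 0 0 -0.03 0;0 0 0 0 0 -0.03 0;0 0 0 0 0 -0.03 0;0 0 0 0 0 0 0' | q
python3 -m creep '0 0 0 0 0 -0.03 0;0 0 0 0 0 -0.03 0;0 0 0 0 0 -0.03 0;0 0 0 0 0 -0.03 0;0 0 0 0 0 -0.03 0;0 0 0 0 0 -0.03 0;0 0 0 0 0 0 0' | q
python3 -m creep '0 0 0 0 0 -0.025 0;0 0 0 0 0 -0.025 0;0 0 0 0 0 0 0;0 0 0 0 0 0 0' | q
```

```text
tool_pos: [448.6, -322.9, 144.9]
tcp_rot: [-3.142, -0.001, -0.431]
contact_force: [2.7, 2.5, 4.8]
[ 0.64 -0.36  0.21]
tool_pos: [448.5, -322.9, 144.9]
tcp_rot: [-3.141, -0.001, -0.611]
contact_force: [0.5, 2.5, 5.3]
[ 0.79 -0.49  0.22]
tool_pos: [448.5, -322.9, 144.9]
tcp_rot: [-3.141, -0.001, -0.661]
contact_force: [2.8, 4.4, 5.1]
[ 0.79 -0.51  0.2 ]
```

```bash
q(){ grep -E "rot|cont"; python3 -c "
from plant import readout; print(readout.get_obs()['moment'].round(2))"; }
python3 -m creep '0 0 0 0 0 -0.02 0;0 0 0 0 0 -0.02 0;0 0 0 0 0 0 0;0 0 0 0 0 0 0' | q
python3 -m creep '0 0 0 0 0 -0.015 0;0 0 0 0 0 0 0;0 0 0 0 0 0 0' | q
python3 -m creep '0 0 0 0 0 -0.015 0;0 0 0 0 0 0 0;0 0 0 0 0 0 0' | q
```

```text
tcp_rot: [-3.141, -0.001, -0.701]
contact_force: [2.6, 2.8, 5.6]
[ 0.84 -0.54  0.27]
tcp_rot: [-3.141, -0.001, -0.716]
contact_force: [3.2, 3.4, 5.6]
[ 0.9  -0.5   0.24]
tcp_rot: [-3.141, -0.001, -0.731]
contact_force: [2.7, 3.9, 6.8]
[ 0.79 -0.53  0.21]
```

```bash
q(){ grep -E "rot|cont"; python3 -c "
from plant import readout; print(readout.get_obs()['moment'].round(2))"; }
python3 -m creep '0 0 0 0 0 -0.01 0;0 0 0 0 0 0 0;0 0 0 0 0 0 0' | q
python3 -m creep '0 0 0 0 0 -0.01 0;0 0 0 0 0 0 0;0 0 0 0 0 0 0' | q
```

```text
tcp_rot: [-3.141, -0.001, -0.741]
contact_force: [3.5, 4.0, 5.9]
[ 0.8  -0.59  0.28]
tcp_rot: [-3.141, -0.001, -0.751]
contact_force: [3.3, 3.2, 5.0]
[ 0.86 -0.56  0.29]
```

```bash
q(){ grep -E "rot|cont"; python3 -c "
from plant import readout; print(readout.get_obs()['moment'].round(2))"; }
python3 -m creep '0 0 0 0 0 -0.01 0;0 0 0 0 0 0 0;0 0 0 0 0 0 0' | q
python3 - <<'E'
from h import *
i=viewer.camera_info("wrist"); im=np.ascontiguousarray(viewer.capture("wrist")[:,:,::-1])
cv2.imwrite("pics/w4.png",rect(i,(448.2,-322.6,24),150,110,0.229-np.pi/2,5,True,im))
E
```

```text
tcp_rot: [-3.141, -0.001, -0.761]
contact_force: [3.4, 3.4, 4.7]
[ 0.83 -0.55  0.31]
```

View pics/w4.png

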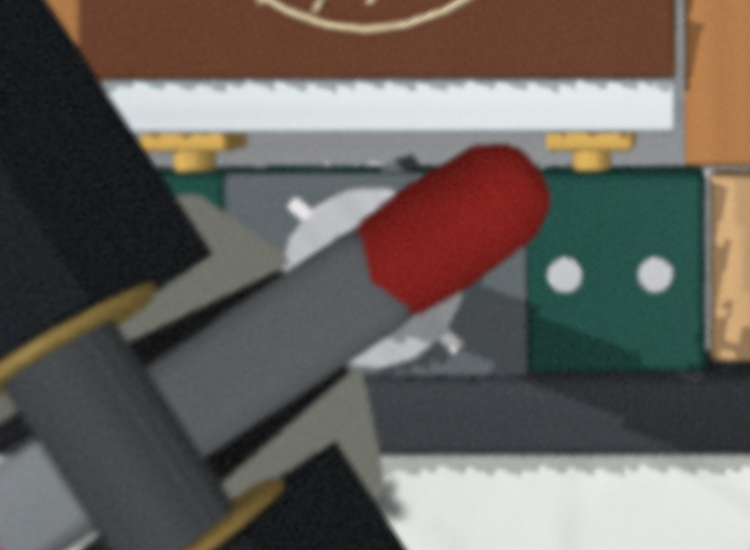

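The plungers are out against the pressure bar and the torque is rising to 0.31 N m, so the cam is at or near its stop. I back off within the play and draw the key out.

```bash
q(){ grep -E "tool|rot|cont"; python3 -c "
from plant import readout; print(readout.get_obs()['moment'].round(2))"; }
python3 -m creep '0 0 0 0 0 0.025 0;0 0 0 0 0 0.025 0;0 0 0 0 0 0.02 0;0 0 0 0 0 0.02 0;0 0 0 0 0 0 0;0 0 0 0 0 0 0' | q
python3 -m creep '0 0 0.001 0 0 0 0;0 0 0.001 0 0 0 0;0 0 0.001 0 0 0 0;0 0 0 0 0 0 0;0 0 0 0 0 0 0' | q
```

```text
tool_pos: [448.1, -323.0, 144.9]
tcp_rot: [3.142, -0.0, -0.671]
contact_force: [1.2, 3.0, 5.5]
[ 0.7  -0.19 -0.02]
tool_pos: [447.7, -322.8, 147.0]
tcp_rot: [3.141, 0.002, -0.672]
contact_force: [-0.5, 2.2, -3.4]
[ 0.5  -0.09  0.05]
```

```bash
q(){ grep -E "tool|rot|cont"; python3 -c "
from plant import readout; print(readout.get_obs()['moment'].round(2))"; }
python3 -m creep '0 0 0.002 0 0 0 0;0 0 0.002 0 0 0 0;0 0 0.003 0 0 0 0;0 0 0.003 0 0 0 0;0 0 0 0 0 0 0' | q
python3 -m creep '0 0 0.004 0 0 0 0;0 0 0.006 0 0 0 0;0 0 0.01 0 0 0 0;0 0 0.02 0 0 0 0;0 0 0.02 0 0 0 0;-0.02 0 0 0 0 0 0;-0.025 0 0 0 0 0 0;0 0 0 0 0 0 0' | q
python3 -m creep '0 0 0 0 0 0 0;0 0 0 0 0 0 0' |q
python3 - <<'E'
from h import *
i=viewer.camera_info("wrist"); im=np.ascontiguousarray(viewer.capture("wrist")[:,:,::-1])
cv2.imwrite("pics/w5.png",rect(i,(448.2,-322.6,24),150,110,0.229-np.pi/2,5,True,im))
E
```

```text
tool_pos: [448.4, -323.5, 158.5]
tcp_rot: [3.141, -0.002, -0.672]
contact_force: [0.0, -0.5, -2.8]
[ 0.1   0.03 -0.  ]
tool_pos: [400.2, -322.6, 218.6]
tcp_rot: [3.14, 0.002, -0.673]
contact_force: [-0.5, 0.0, -2.6]
[0.13 0.05 0.05]
tool_pos: [403.6, -323.4, 218.4]
tcp_rot: [3.141, -0.002, -0.672]
contact_force: [0.8, 0.3, -2.8]
[0.11 0.02 0.01]
```

View pics/w5.png

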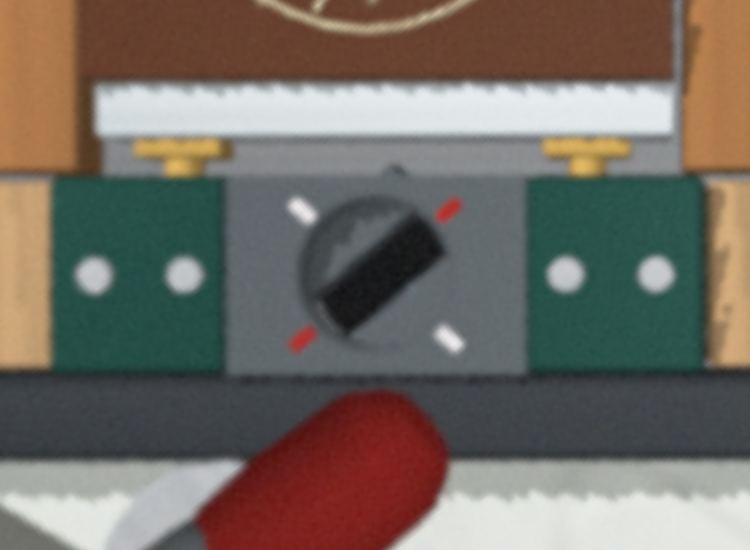

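The slot now lies along the red marks: it runs (333,315) to (431,229), 0.85 rad clockwise of the chase's x. The plungers press on the bar, so the block is locked. I carry the key back.

```bash
python3 -m creep '0.003 0.03 0 0 0 0.0355 0;0.003 0.03 0 0 0 0.0355 0;0.003 0.03 0 0 0 0.0355 0;0.003 0.03 0 0 0 0.0355 0;0.003 0.03 0 0 0 0.0355 0;0.003 0.03 0 0 0 0.0355 0' | grep tool
python3 -m creep '0.003 0.03 0 0 0 0.0355 0;0.003 0.03 0 0 0 0.0355 0;0.003 0.03 0 0 0 0.0355 0;0.003 0.03 0 0 0 0.0355 0;0.003 0.03 0 0 0 0.0355 0;0.003 0.03 0 0 0 0.0355 0'|grep tool
python3 -m creep '0 0 -0.015 0 0 0 0;0 0 -0.015 0 0 0 0;0 0 0 0 0 0 0;0 0 0 0 0 0 0;0 0 0 0 0 0 0'
python3 - <<'E'
from h import *
i=viewer.camera_info("wrist"); im=np.ascontiguousarray(viewer.capture("wrist")[:,:,::-1])
cv2.imwrite("pics/w6.png",rect(i,(439.3,37.1,34),150,110,-0.228-np.pi/2,5,True,im))
E
```

```text
tool_pos: [421.8, -141.5, 217.7]
tool_pos: [439.7, 38.9, 217.8]
time: 18.43
tool_pos: [439.8, 37.0, 188.1]
tcp_rot: [-3.142, -0.001, -0.246]
contact_force: [-0.5, 0.4, -2.3]
grip_width: 14.0
finger_force: 30.0
```

View pics/w6.png

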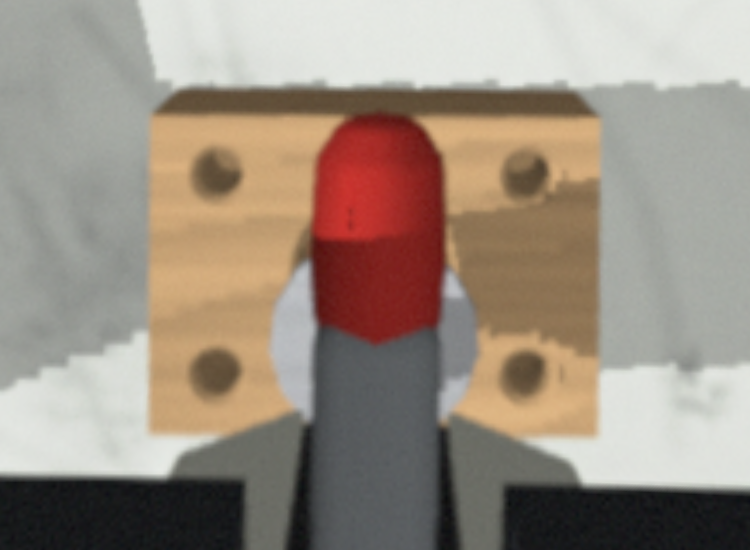

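The block is centred at (374,274) and the collar at 375, so the alignment is good. I lower the key.

```bash
q(){ grep -E "tool|rot|cont"; }
python3 -m creep '-0.0003 0 -0.005 0 0 0 0;0 0 -0.005 0 0 0 0;0 0 -0.004 0 0 0 0;0 0 -0.003 0 0 0 0;0 0 0 0 0 0 0' | q
python3 -m creep '0 0 -0.004 0 0 0 0;0 0 -0.004 0 0 0 0;0 0 -0.004 0 0 0 0;0 0 -0.002 0 0 0 0;0 0 0 0 0 0 0' | q
python3 -m creep '0 0 -0.001 0 0 0 0;0 0 -0.0006 0 0 0 0;0 0 0 0 0 0 0;0 0 0 0 0 0 0' | q
```

```text
tool_pos: [438.4, 36.9, 169.8]
tcp_rot: [3.141, 0.001, -0.246]
contact_force: [0.2, 0.3, -2.5]
tool_pos: [438.5, 37.1, 156.0]
tcp_rot: [3.141, 0.001, -0.246]
contact_force: [-1.0, -0.9, -2.2]
tool_pos: [438.9, 37.0, 155.0]
tcp_rot: [3.142, -0.0, -0.246]
contact_force: [0.2, -0.6, -2.2]
```

```bash
q(){ grep -E "tool|rot|cont|width|finger"; }
python3 -m creep '0 0 -0.0006 0 0 0 0;0 0 0 0 0 0 0;0 0 0 0 0 0 0' | q
python3 -m creep '0 0 -0.0004 0 0 0 0;0 0 0 0 0 0 0;0 0 0 0 0 0 0' | q
```

```text
tool_pos: [439.0, 37.1, 154.8]
tcp_rot: [-3.141, -0.001, -0.246]
contact_force: [-0.9, 1.3, 4.9]
grip_width: 13.8
finger_force: 30.0
tool_pos: [439.1, 37.1, 154.8]
tcp_rot: [-3.141, -0.001, -0.246]
contact_force: [-2.8, 1.4, 9.0]
grip_width: 13.7
finger_force: 30.0
```

```bash
python3 -m creep '0 0 0.0006 0 0 0 0;0 0 0 0 0 0 30;0 0 0 0 0 0 60;0 0 0 0 0 0 60;0 0 0 0 0 0 60;0 0 0 0 0 0 60;0 0 0 0 0 0 60' | grep -E "tool|width|finger|cont"
python3 -m creep '0 0 0.02 0 0 0 60;0 0 0.03 0 0 0 60;0 0 0.035 0 0 0 60;-0.027 0.0065 0 0 0 0 60;-0.028 0.0065 0 0 0 0 60;0 0 0 0 0 0 60;0 0 0 0 0 0 60;0 0 0 0 0 0 60' | grep -E "time|tool|width"
python3 - <<'E'
from h import *
i=viewer.camera_info("wrist"); im=np.ascontiguousarray(viewer.capture("wrist")[:,:,::-1])
y=-0.228-np.pi/2
a=rect(i,(438,35,115.5),100,130,y,4,True,im)
t=viewer.capture("top")[150:350,180:500,::-1]
cv2.imwrite("pics/w7.png",np.hstack([a,cv2.resize(t,(400,250)).copy() if 0 else cv2.copyMakeBorder(cv2.resize(t,(400,250)),0,270,0,0,cv2.BORDER_CONSTANT)]))
E
```

```text
tool_pos: [438.8, 37.0, 154.5]
contact_force: [-0.3, -0.1, 0.3]
grip_width: 49.4
finger_force: 0.0
time: 21.4
tool_pos: [384.4, 50.0, 239.8]
grip_width: 55.0
```

View pics/w7.png

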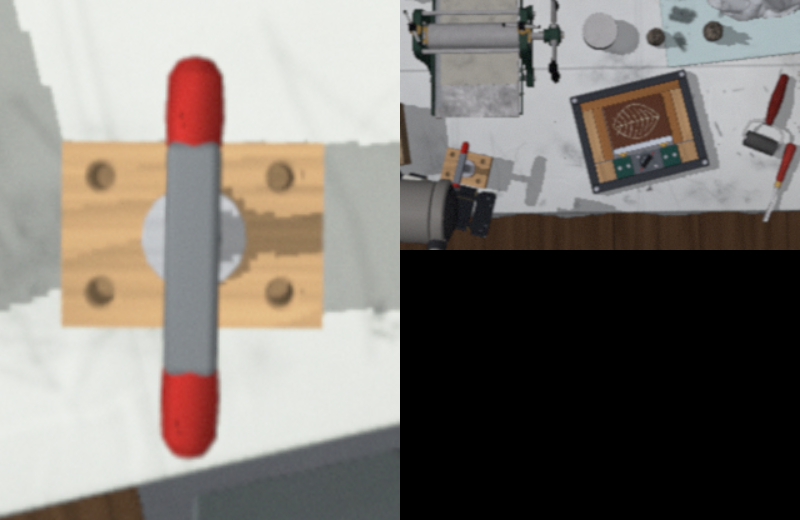

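The key stands seated as it did at the start: the T-bar spans (194,58) to (189,458), with the same scale and the collar on the block. The chase is locked and the other tools are undisturbed.

```bash
python3 -c "
from plant import order; print(order.close_job())"
```

```text
the job is handed in; nothing more can be done
None
```

The lino block is locked up with the cam at the red marks, the key is back in its block fully down, nothing else was disturbed, and the job was handed in after about 21 s.

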